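# Open the stuck jar

### The arm

A 6-joint arm with a two-finger parallel gripper is mounted at the origin on a cart in front of the work surface, level with it; the furniture and walls round the work are solid. World frame = base frame: x ahead of the robot, y to its left, z up, the work surface at z = 0. Lengths are in m, angles in rad, forces in N, time in s.
With the tool pointing down it reaches from about 0.4 to 0.825 m from the base axis. Payload 7 kg.
Tool frame: the origin (TCP) lies at the centre of the arm's flange, where the gripper is bolted on; the fingertips stand 178 mm ahead of it and the grasp point (between the pads) lies 159 mm ahead of it; x points along the fingers, y is the direction in which the jaws open and shut, and the axes are right-handed (so a half turn about x gives the same grasp; the last joint's range is limited). The gripper opens to 88 mm and grips with 3 to 60 N. Pads are 19 mm wide; open, the fingers measure 130 mm over their backs; the gripper's body (78 mm by 193 mm) begins 47 mm behind the grasp point.
Start: joints at [1.577, 0.359, 0.012, 0, -1.224, -0.288], TCP at [0.188, 0.648, 0.405] pointing down, gripper open.
Joint ranges: [-3.07, 3.07], [-1.43, 2.12], [-1.02, 1.25], [-3.03, 1.67], [-3.05, -0], [-3.03, 3.03]. Speed limits (rad/s): [2.39, 2.39, 3.01, 3.14, 3.14, 3.14].

### API

Orientations are given as [roll, pitch, yaw] about the fixed x, y, z axes, in that order (R = Rz(yaw) Ry(pitch) Rx(roll)).
In Python, from station import status, viewer, arm gives the robot as it stands. The module is installed in compiled form; this text tells all that it offers.
- The arm moves only by the tool apply_moves, never from a script. Its argument "commands" is a list of rows, each an object of numbers: "dx", "dy", "dz": the shift along the world's x, y, z in mm; "spin": the turn about the world's z in degrees; "hand": the closure, from 0 (fully open) to 1 (shut). A call has exactly 5 rows; each row shifts and turns the commanded pose from where the row before left it; what a row does not reach is not made up. A row lasts 1/8 s, in which the tool goes at most 62.5 mm and 10.7 degrees, less where a joint would pass 70% of its speed; a pose out of reach is approached as far as the arm can. A call is refused whole if a number of a shift passes 62.5 or a number of a turn 10.7, either way. A call with a gripper value outside its range is refused whole. The fingers move at their own pace and stop on an object; "grip_force" is the grip in N (left out, the last holds). Time passes only in rows, so rows that do not move let the fingers close, or fill a call up. It gives the time, the measured TCP pose, the force and the opening at its end, in the units of the state.
- status.get_state(): the state, without advancing time (a new reading comes with each control period).
- viewer.grab_frame(name): name is "scene" or "top" or "wrist"; returns the picture (420x560x3 uint8, red, green, blue); there is no depth.
- viewer.camera_info(name): a dict with "fx", "fy", "cx", "cy" (pixels), "D" ([k1, k2, p1, p2, k3] as OpenCV has them; the pictures are not rectified), "eye" and "attitude" of the camera in the world; the wrist camera has in their place "T_tool_cam" (4x4, takes a point from camera to tool coordinates, whose origin is the TCP and whose axes are the tool frame's). Camera axes: x right, y up, looking along -z (the intrinsics and any distortion apply to the point x, -y, -z); pixel columns grow to the right and rows downward; lengths in m; the calibration is good to about 2 mm. A picture is of the moment at which its call begins: read the wrist's pose just before it. camera_info takes no time and is no camera call.
- arm.job_done(): hands the job in, once; it reports no verdict.
The state is a dict: "t": time; "q": joint angles; "qd": joint speeds; "joint_efforts": joint torques, N m; "eef_pos": TCP position; "ee_rot": TCP orientation; "force": force on the tool from outside, world axes, zero at the start; "moment": the same for the moment, N m; "width": finger opening in m.
Only numpy, scipy, OpenCV 4.12 (cv2) and the standard library are available. Lean on these libraries where they do the work, as an engineer would, in place of code of your own. Each camera call takes 0.05 s, during which the arm holds its last target.

### The job

The square jar standing in the bolted-down holder has a screw cap that has stuck. Break the cap loose with a firm anticlockwise twist, spin it on, feeling with a light lift for the place where its thread lets go, then lift it off and lay it flat in the steel tray. The jar only stands loose in its holder: do not pull it up with the cap by more than a few millimetres, lean on it or wrench it, and leave the other things on the cupboard alone.

Things in the scene. Friction and masses are not known exactly. Their poses are not given: they have to be found in the camera images.
- cap_center (a point): Centre (half-way up) of the black ribbed screw cap: 58 mm across, 30 mm tall, 50 g, closed on top, with a grey disc and a small moulded pip on top toward its +x side; z up. Screwed on, this point is 85 mm over the jar's underside and 93 mm over the cupboard top. It unscrews anticlockwise seen from above. Seated it has about 1.5 mm of play sideways and up; let go half-way, it stays as it is.
- cap_top (a point): Centre of the cap's top face, 15 mm over its centre. How it turns: a few degrees free, then it sticks on a sprung catch that takes about 0.6 to 1.2 N m to break, within about 25 degrees of the start, and then snaps forward; past 45 degrees it spins with under 0.2 N m. A light grip slips on it: 60 N or more a finger holds. It may be turned in two or more grasps.
- jar_mouth (a point): Centre of the mouth under the cap, 96 mm over the jar's underside. Two lugs in the cap hold under the thread and meet a gap in it once, for some 20 degrees of turn; the gap's middle lies 65 to 125 degrees from the start, unseen and different each time. There the cap lifts with its own 0.5 N, clear after 25 mm; before and beyond, a lift takes the jar's 9 to 12 N. End stop at 140 degrees.
- jar: White plastic jar, about 1 kg: square body 64x64 mm and 59 mm tall, above it the bare round neck, 34 mm across, of which 11 mm show between the shoulder and the cap. Origin at the centre of its underside, z up. It stands loose in the holder with 2 mm of play all round; the nest keeps it from turning, also if it comes up 1 to 4 mm. At the start its x axis is parallel to the cap's, to 2 degrees.
- holder: Bolted-down holder: steel base plate 125x125x8 mm with a square aluminium nest, outside 80x80 mm, whose walls rise to 42 mm over the cupboard top. Origin at the centre of its underside. Fixed.
- tray_in (a point): Centre of the inner floor, 3 mm over the cupboard top, of the low steel tray: outside 130x130 mm, walls 3 mm thick and 16 mm tall. Fixed.
- driver: Screwdriver with a plastic handle, 161 mm long, 22 mm thick, lying between tray and holder. Loose bystander.
- solder_spool: Upright dark spool of solder wire, 56 mm across, 44 mm tall, at the back. Loose bystander.
- flux_vial: Small amber bottle with a black cap, 34 mm across, 56 mm tall, at the back. Loose bystander.
- ipa_vial: Small clear bottle with a red cap, 38 mm across, 65 mm tall, at the back. Loose bystander.
Things that resemble listed ones, but are neither listed nor needed, are in the scene too. Of the things shaped like the part that bears tray_in, the bare steel one is meant.

How it is judged:
On the way, in this order (a step that is already met when the one before it is completed fails the run):
1. the cap is broken loose: turned more than 40 degrees while still down on the neck (angle between the x axis of cap_center and the x axis of jar, either way round above 0.7 rad and z of cap_center in the frame of jar below 0.09 m), for 0.2 s.
2. the cap is lifted clear of the neck, the jar still standing in its holder (z of cap_center in the frame of jar above 0.118 m and z of jar in the frame of holder below 0.012 m and angle between jar's own z axis and vertical below 0.08 rad), for 0.1 s.
At the end, for the whole second after the job is handed in: The cap lies flat (within 6 degrees, either way up) on the floor of the steel tray, and the jar stands down in its holder (within 4 mm of its seat, upright within 5 degrees) (horizontal distance between cap_center and tray_in below 0.046 m and z of cap_center in the frame of tray_in below 0.02 m and (angle between cap_center's own z axis and vertical below 0.1 rad or angle between cap_center's own z axis and vertical above 3.04 rad) and z of jar in the frame of holder below 0.012 m and angle between jar's own z axis and vertical below 0.08 rad); the robot touches nothing.
It fails at once if the jar is pressed or wrenched against its holder with over 105 N (leaning on it, or over about 1.8 N m of twist) (contact force between jar and holder above 105 N).
It fails at once if the jar is pulled up more than 6 mm in its holder (z of jar in the frame of holder above 0.014 m).
It fails at once if the jar is tipped more than 9 degrees (angle between jar's own z axis and vertical above 0.15 rad).
It fails at once if a bystander is moved more than 30 mm (distance of any of driver, solder_spool, flux_vial, ipa_vial from where it was at the start of the episode above 0.03 m).
It also fails if it takes over 72 s, if anything falls off the work surface, if the arm or the gripper's body presses on something with over 40 N, if the wrist force passes 120 N, or if a joint passes its speed limit or range.

## Working session

There is one attempt and no reset: what is moved stays moved. The work goes in short steps, Python scripts to look and compute and a tool call to move; the robot and the scene stay as the last step left them, time stands still between calls to the robot, and variables do not carry over. Pictures are saved under pics/ and viewed, and the job is handed in when it is done.

Besides the shell and the picture viewer there is one more tool, called after "Call:" as a command line: name --argument value ..., lists and objects as JSON in quotes. apply_moves: Moves the arm, as the interface text tells. Its arguments: {"type":"object","properties":{"commands":{"type":"array","items":{"type":"object","properties":{"dx":{"type":"number"},"dy":{"type":"number"},"dz":{"type":"number"},"spin":{"type":"number"},"hand":{"type":"number"}}}},"grip_force":{"type":"number"}},"required":["commands"]}

```bash
mkdir -p pics; ls; python3 - <<'E'
from station import status, viewer
import cv2, numpy as np
s=status.get_state()
for k,v in s.items(): print(k,np.round(v,4))
for n in ["scene","top","wrist"]:
    i=viewer.camera_info(n); print(n,{k:np.round(v,4).tolist() for k,v in i.items()})
    cv2.imwrite(f"pics/{n}0.png",viewer.grab_frame(n)[:,:,::-1])
E
```

```text
pics
t 0.0
q [ 1.5771e+00  3.5940e-01  1.1100e-02 -4.0000e-04 -1.2241e+00 -2.8810e-01]
qd [ 0.0001 -0.0023  0.0006  0.0011  0.0005 -0.0002]
joint_efforts [ 3.00000e-04 -5.82721e+01  2.93054e+01  6.99710e+00  6.80000e-03
 -2.00000e-04]
eef_pos [0.1876 0.6482 0.4037]
ee_rot [ 1.6583  1.5691 -1.7652]
force [ 0.1038 -0.3196 -0.9794]
moment [-0.0131 -0.0234 -0.0125]
width 0.0876
scene {'fx': 396.9169, 'fy': 396.9169, 'cx': 279.8292, 'cy': 207.0412, 'D': [0.0092, 0.0, 0.0, 0.0, 0.0], 'eye': [0.1693, -0.6482, 0.6407], 'attitude': [0.8893, -0.0138, -0.6147]}
top {'fx': 438.265, 'fy': 438.265, 'cx': 277.5371, 'cy': 204.1657, 'D': [-0.0113, 0.0, 0.0, 0.0, 0.0], 'eye': [0.4607, -0.1063, 0.9719], 'attitude': [0.105, 0.0139, -1.5979]}
wrist {'fx': 325.9071, 'fy': 325.9071, 'cx': 282.1472, 'cy': 208.3275, 'D': [0.0063, 0.0, 0.0, 0.0, 0.0], 'T_tool_cam': [[-0.0009, 0.3065, -0.9519, 0.02], [1.0, -0.0007, -0.0011, 0.0019], [-0.0011, -0.9519, -0.3065, -0.0843], [0.0, 0.0, 0.0, 1.0]]}
```

View pics/scene0.png

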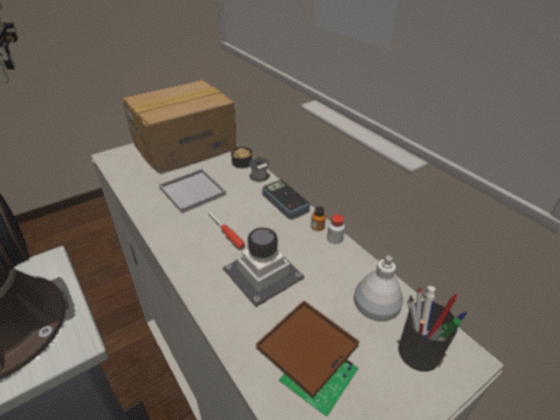

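View pics/top0.png

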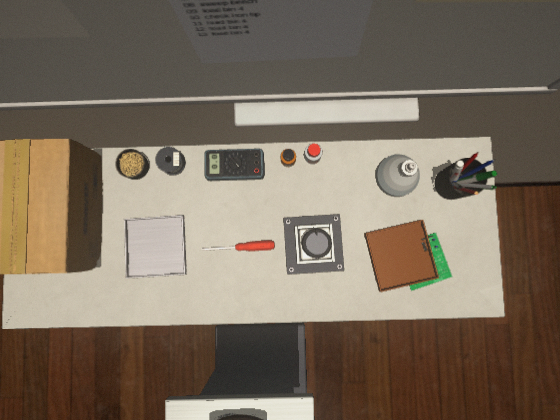

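View pics/wrist0.png

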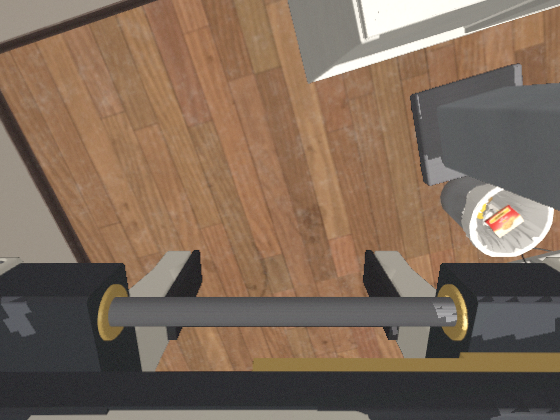

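The top view shows the capped jar in its holder at (316,242), the steel tray at (155,246) and the screwdriver between them. The brown tray at (401,255) is the decoy. Next I'll measure.

```bash
cat > h.py <<'E'
import numpy as np, cv2
from scipy.spatial.transform import Rotation as Ro
from station import status, viewer
def cam(n,s=None):
    i=viewer.camera_info(n); K=np.array([[i['fx'],0,i['cx']],[0,i['fy'],i['cy']],[0,0,1.]])
    if 'eye' in i: R=Ro.from_euler('xyz',i['attitude']).as_matrix(); t=np.array(i['eye'])
    else:
        s=s or status.get_state(); Rt=Ro.from_euler('xyz',s['ee_rot']).as_matrix(); T=np.array(i['T_tool_cam'])
        R=Rt@T[:3,:3]; t=Rt@T[:3,3]+np.array(s['eef_pos'])
    return K,np.array(i['D']),R,t
def ray(c,px):
    K,D,R,t=c; u=cv2.undistortPoints(np.array(px,float).reshape(-1,1,2),K,D)[:,0]
    d=np.c_[u[:,0],-u[:,1],-np.ones(len(u))]@R.T
    return t,d
def onz(c,px,z):
    t,d=ray(c,px); return t+d*((z-t[2])/d[:,2])[:,None]
def proj(c,P):
    K,D,R,t=c; p=(np.atleast_2d(P)-t)@R; p=p*[1,-1,-1]
    return cv2.projectPoints(p,np.zeros(3),np.zeros(3),K,D)[0][:,0]
E
python3 - <<'E'
from h import *
im=cv2.imread('pics/top0.png')
cv2.imwrite('pics/topz.png',cv2.resize(im[205:285,275:355],None,fx=7,fy=7,interpolation=cv2.INTER_CUBIC))
im2=cv2.imread('pics/scene0.png')
cv2.imwrite('pics/scz.png',cv2.resize(im2[215:310,215:310],None,fx=6,fy=6,interpolation=cv2.INTER_CUBIC))
c=cam('top')
print(onz(c,[[316,242]],0.108), onz(c,[[155,246]],0.003))
g=cv2.cvtColor(im,cv2.COLOR_BGR2GRAY)
# tray corners: walls outer at z=.016
print(onz(c,[[124.5,217],[184,215],[186,275.5],[127,277]],0.016))
print(onz(c,[[284,217],[340,215],[343,271],[288,273]],0.008))
E
```

```text
[[ 0.47518837 -0.1702784   0.108     ]] [[0.47779616 0.17775728 0.003     ]]
[[0.54291506 0.2415539  0.016     ]
 [0.54364381 0.11008695 0.016     ]
 [0.41216427 0.10641189 0.016     ]
 [0.41219507 0.23492332 0.016     ]]
[[ 0.5336917  -0.10922014  0.008     ]
 [ 0.53463054 -0.23260398  0.008     ]
 [ 0.4124723  -0.23402305  0.008     ]
 [ 0.41136005 -0.11442648  0.008     ]]
```

View pics/topz.png

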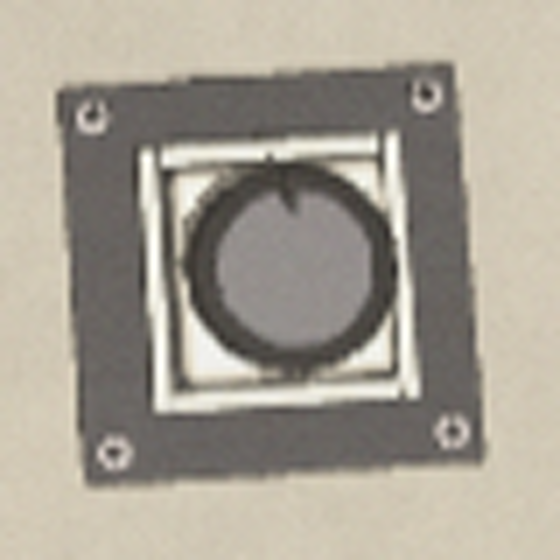

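View pics/scz.png

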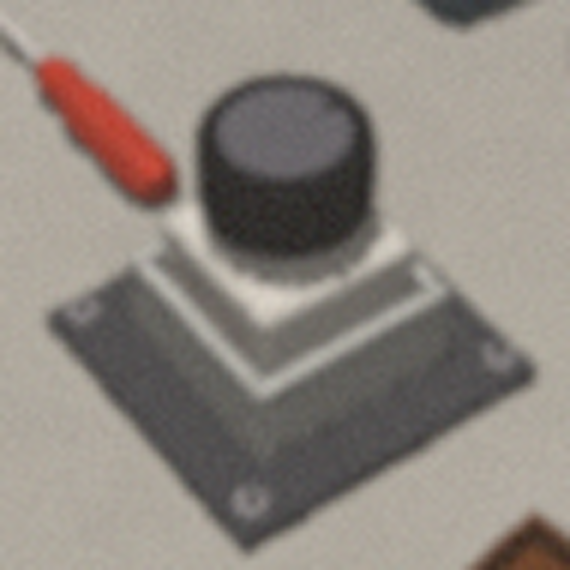

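```bash
python3 - <<'E'
from h import *
c=cam('top'); 
b=onz(c,[[102,270],[102,150]],0); print('box base',b)
for h in (.1,.15,.2,.25): print(h,proj(c,b+[0,0,h]).round(0).tolist())
im=cv2.imread('pics/top0.png'); g=cv2.cvtColor(im,cv2.COLOR_BGR2GRAY)
m=((g<75).astype(np.uint8)); roi=np.zeros_like(m); cv2.circle(roi,(316,242),17,1,-1)
# disc edge: radial max gradient from dark ring
gu=cv2.GaussianBlur(g,(3,3),0).astype(float)
pts=[]
for a in np.linspace(0,2*np.pi,72,endpoint=False):
    r=np.arange(7,14,.25); x=316.5+r*np.cos(a); y=242.8+r*np.sin(a)
    v=cv2.remap(gu.astype(np.float32),x.astype(np.float32)[None],y.astype(np.float32)[None],cv2.INTER_LINEAR)[0]
    k=np.argmin(np.gradient(v)); pts.append((x[k],y[k]))
e=cv2.fitEllipse(np.array(pts,np.float32)); print(e, onz(c,[e[0]],.108))
s=status.get_state(); Rt=Ro.from_euler('xyz',s['ee_rot']).as_matrix(); print(Rt.round(3))
# scene: top disc centre rough (285,131)/6 zoom
cs=cam('scene'); p=[[215+285.5/6-.5,215+131/6-.5]]; print(p,onz(cs,p,.108))
E
```

```text
box base [[0.42808775 0.29646402 0.        ]
 [0.69875477 0.30054033 0.        ]]
0.1 [[81.0, 272.0], [82.0, 139.0]]
0.15 [[69.0, 274.0], [70.0, 132.0]]
0.2 [[55.0, 275.0], [57.0, 125.0]]
0.25 [[40.0, 277.0], [42.0, 117.0]]
((316.63763427734375, 242.9427947998047), (21.897523880004883, 22.293745040893555), 86.01508331298828) [[ 0.47331173 -0.17146117  0.108     ]]
[[-0.    -0.278 -0.961]
 [-0.001 -0.961  0.278]
 [-1.     0.001 -0.   ]]
[[262.0833333333333, 236.33333333333334]] [[ 0.47315104 -0.17047103  0.108     ]]
```

Call:
apply_moves --commands '[{"dx": 20, "dy": -35, "spin": -10, "hand": 0}, {"dx": 20, "dy": -35, "spin": -10, "hand": 0}, {"dx": 20, "dy": -35, "spin": -10, "hand": 0}, {"dx": 20, "dy": -35, "spin": -10, "hand": 0}, {"dx": 20, "dy": -35, "spin": -10, "hand": 0}]'

```text
invalid input at $.commands[0]: expected keys dx, dy, dz, spin, hand
```

Call:
apply_moves --commands '[{"dx": 20, "dy": -35, "spin": -10, "hand": 0}, {"dx": 20, "dy": -35, "spin": -10, "hand": 0}, {"dx": 20, "dy": -35, "spin": -10, "hand": 0}, {"dx": 20, "dy": -35, "spin": -10, "hand": 0}, {"dx": 20, "dy": -35, "spin": -10, "hand": 0}]'

```text
invalid input at $.commands[0]: expected keys dx, dy, dz, spin, hand
```

Call:
apply_moves --commands '[{"dx": 8, "dy": -47, "spin": -3, "hand": 0}, {"dx": 8, "dy": -47, "spin": -3, "hand": 0}, {"dx": 8, "dy": -47, "spin": -3, "hand": 0}, {"dx": 8, "dy": -47, "spin": -3, "hand": 0}, {"dx": 8, "dy": -47, "spin": -3, "hand": 0}]'

```text
invalid input at $.commands[0]: expected keys dx, dy, dz, spin, hand
```

Call:
apply_moves --commands '[{"dx": 8, "dy": -47, "spin": -3, "hand": 0}, {"dx": 8, "dy": -47, "spin": -3, "hand": 0}, {"dx": 8, "dy": -47, "spin": -3, "hand": 0}, {"dx": 8, "dy": -47, "spin": -3, "hand": 0}, {"hand": 0}]'

```text
invalid input at $.commands[0]: expected keys dx, dy, dz, spin, hand
```

```bash
python3 - <<'E'
from h import *
s=status.get_state()
for k in ('t','q','eef_pos','ee_rot','force','moment'): print(k,np.round(s[k],4))
Rt=Ro.from_euler('xyz',s['ee_rot']).as_matrix(); print(Rt.round(3))
c=cam('wrist',s); im=viewer.grab_frame('wrist')[:,:,::-1]; cv2.imwrite('pics/w1.png',im)
print(proj(c,[[.4732,-.171,.108],[.4732,-.171,.093]]))
E
```

```text
t 0.15
q [ 1.5771e+00  3.5930e-01  1.1300e-02 -2.0000e-04 -1.2241e+00 -2.8810e-01]
eef_pos [0.1877 0.6483 0.4039]
ee_rot [ 1.6963  1.5695 -1.7271]
force [0.1153 0.5345 0.7596]
moment [0.0529 0.024  0.0205]
[[-0.    -0.278 -0.961]
 [-0.001 -0.961  0.278]
 [-1.     0.001 -0.   ]]
[[ 2387.54757968 -1230.34420389]
 [ 2121.21627818 -1060.39369644]]
```

View pics/w1.png

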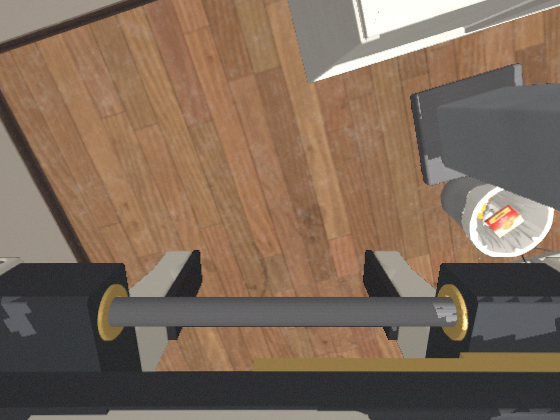

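The calls were refused because every row needs all five keys. The arm has not moved, and the wrist still shows the floor.

Call:
apply_moves --commands '[{"dx": 20, "dy": -35, "dz": 0, "spin": -10, "hand": 0}, {"dx": 20, "dy": -35, "dz": 0, "spin": -10, "hand": 0}, {"dx": 20, "dy": -35, "dz": 0, "spin": -10, "hand": 0}, {"dx": 20, "dy": -35, "dz": 0, "spin": -10, "hand": 0}, {"dx": 20, "dy": -35, "dz": 0, "spin": -10, "hand": 0}]'

```text
t: 0.82
eef_pos: [0.2882, 0.4721, 0.4046]
ee_rot: [1.127, 1.571, 3.109]
force: [0.8, 0.2, 0.8]
width: 0.0873
```

Call:
apply_moves --commands '[{"dx": 20, "dy": -35, "dz": 0, "spin": -10, "hand": 0}, {"dx": 20, "dy": -35, "dz": 0, "spin": -10, "hand": 0}, {"dx": 20, "dy": -35, "dz": 0, "spin": -10, "hand": 0}, {"dx": 20, "dy": -35, "dz": 0, "spin": -10, "hand": 0}, {"dx": 20, "dy": -35, "dz": 0, "spin": -10, "hand": 0}]'

```text
t: 1.45
eef_pos: [0.3881, 0.2971, 0.4048]
ee_rot: [0.083, 1.571, 1.192]
force: [0.3, -0.1, -0.5]
width: 0.0881
```

Call:
apply_moves --commands '[{"dx": 8, "dy": -47, "dz": 0, "spin": -3, "hand": 0}, {"dx": 8, "dy": -47, "dz": 0, "spin": -3, "hand": 0}, {"dx": 8, "dy": -47, "dz": 0, "spin": -3, "hand": 0}, {"dx": 8, "dy": -47, "dz": 0, "spin": -3, "hand": 0}, {"dx": 8, "dy": -47, "dz": 0, "spin": -3, "hand": 0}]'

```text
t: 2.08
eef_pos: [0.4276, 0.0618, 0.4049]
ee_rot: [-0.265, 1.57, 0.586]
force: [1.0, 0.2, 0.1]
width: 0.0877
```

Call:
apply_moves --commands '[{"dx": 8, "dy": -47, "dz": 0, "spin": -3, "hand": 0}, {"dx": 8, "dy": -47, "dz": 0, "spin": -3, "hand": 0}, {"dx": 8, "dy": -47, "dz": 0, "spin": -3, "hand": 0}, {"dx": 8, "dy": -47, "dz": 0, "spin": -3, "hand": 0}, {"dx": 0, "dy": 0, "dz": 0, "spin": 0, "hand": 0}]'

```text
t: 2.7
eef_pos: [0.4597, -0.1272, 0.4043]
ee_rot: [2.853, 1.57, -2.792]
force: [-0.1, 0.4, 0.0]
width: 0.0875
```

```bash
python3 - <<'E'
from h import *
s=status.get_state()
for k in ('t','q','eef_pos','ee_rot','force','moment'): print(k,np.round(s[k],4))
Rt=Ro.from_euler('xyz',s['ee_rot']).as_matrix(); print(Rt.round(3))
c=cam('wrist',s); im=viewer.grab_frame('wrist')[:,:,::-1]; cv2.imwrite('pics/w2.png',im)
print(proj(c,[[.4732,-.171,.108],[.4732,-.171,.093]]))
E
```

```text
t 2.7
q [ 1.4400e-01  2.7800e-02 -4.0870e-01  2.0000e-04 -1.1352e+00 -1.0766e+00]
eef_pos [ 0.4597 -0.1272  0.4043]
ee_rot [ 2.8529  1.5699 -2.7919]
force [-0.1267  0.3954  0.0282]
moment [ 0.1383 -0.0765  0.0176]
[[-0.001 -0.596  0.803]
 [-0.     0.803  0.596]
 [-1.     0.    -0.001]]
[[234.63069598 187.27695558]
 [236.91611014 183.2722622 ]]
```

View pics/w2.png

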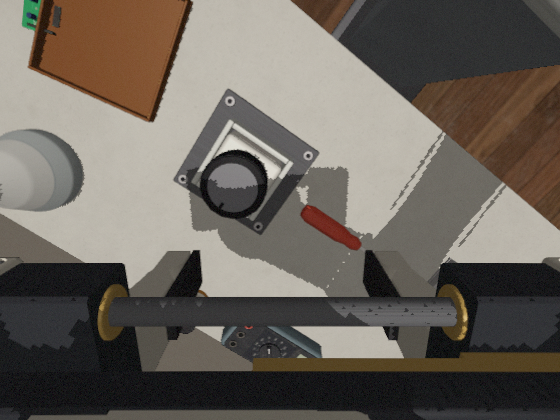

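The wrist view shows the cap at about (234,184), close to the predicted (235,187). I'll move over it and check closer.

Call:
apply_moves --commands '[{"dx": 4, "dy": -15, "dz": -20, "spin": 0, "hand": 0}, {"dx": 4, "dy": -15, "dz": -20, "spin": 0, "hand": 0}, {"dx": 5, "dy": -14, "dz": -20, "spin": 0, "hand": 0}, {"dx": 0, "dy": 0, "dz": -15, "spin": 0, "hand": 0}, {"dx": 0, "dy": 0, "dz": 0, "spin": 0, "hand": 0}]'

```text
t: 3.38
eef_pos: [0.4723, -0.1678, 0.3287]
ee_rot: [2.405, 1.569, 3.049]
force: [-0.1, 0.3, -0.5]
width: 0.0877
```

```bash
python3 - <<'E'
from h import *
s=status.get_state()
c=cam('wrist',s); im=viewer.grab_frame('wrist')[:,:,::-1]
print(s['eef_pos'])
p=proj(c,[[.4732,-.171,.108]]); print(p)
x,y=p[0].astype(int)
cv2.imwrite('pics/w3.png',im)
E
```

```text
[ 0.47227099 -0.16783769  0.32872146]
[[279.64384088 236.05700889]]
```

View pics/w3.png

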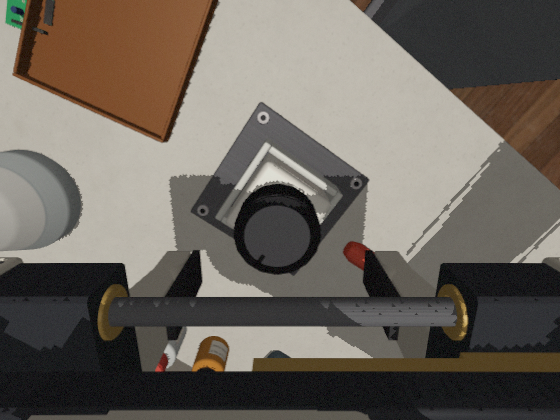

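```bash
python3 - <<'E'
from h import *
im=cv2.imread('pics/w3.png'); g=cv2.GaussianBlur(cv2.cvtColor(im,cv2.COLOR_BGR2GRAY),(3,3),0).astype(np.float32)
s=status.get_state(); c=cam('wrist',s)
pts=[]
for a in np.linspace(0,2*np.pi,120,endpoint=False):
    r=np.arange(27,41,.25); x=(278+r*np.cos(a)).astype(np.float32); y=(231+r*np.sin(a)).astype(np.float32)
    v=cv2.remap(g,x[None],y[None],cv2.INTER_LINEAR)[0]
    k=np.argmin(np.gradient(v)); pts.append((x[k],y[k]))
P=onz(c,pts,.108); 
# circle fit, robust
w=np.ones(len(P),bool)
for _ in range(4):
    A=np.c_[2*P[w,:2],np.ones(w.sum())]; sol=np.linalg.lstsq(A,(P[w,:2]**2).sum(1),rcond=None)[0]
    r=np.sqrt(sol[2]+sol[:2]@sol[:2]); d=np.hypot(*(P[:,:2]-sol[:2]).T)-r; w=abs(d)<.0012
print(sol[:2],r,w.sum())
# nest/jar outline check
cv2.imwrite('pics/w3z.png',cv2.resize(im[90:285,170:385],None,fx=3.5,fy=3.5,interpolation=cv2.INTER_CUBIC)[:600])
pp=onz(c,[[261,261.]],.108); print('pip azim',np.degrees(np.arctan2(*(pp[0,:2]-sol[:2])[::-1])))
print(np.array(s['eef_pos']))
E
```

```text
[ 0.47578039 -0.17225903] 0.02219966407366325 110
pip azim 6.08013395826886
[ 0.47266221 -0.16789365  0.32966717]
```

View pics/w3z.png

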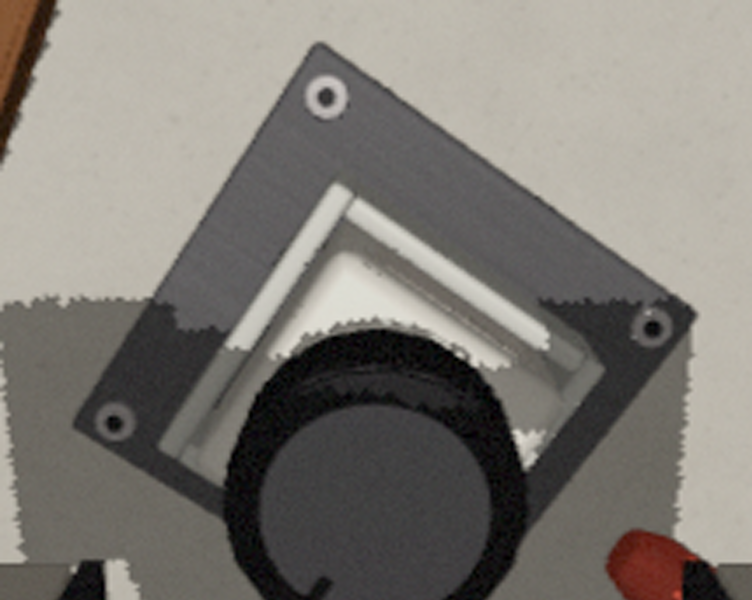

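Call:
apply_moves --commands '[{"dx": 2, "dy": -4, "dz": -20, "spin": 0, "hand": 0}, {"dx": 0, "dy": 0, "dz": -20, "spin": 0, "hand": 0}, {"dx": 0, "dy": 0, "dz": -20, "spin": 0, "hand": 0}, {"dx": 0, "dy": 0, "dz": -14, "spin": 0, "hand": 0}, {"dx": 0, "dy": 0, "dz": 0, "spin": 0, "hand": 0}]' --grip_force 5

```text
t: 4.05
eef_pos: [0.4747, -0.1723, 0.2554]
ee_rot: [2.553, 1.57, -3.086]
force: [-0.3, -0.3, 0.7]
width: 0.0876
```

Call:
apply_moves --commands '[{"dx": 0, "dy": 0, "dz": 0, "spin": 0, "hand": 1}, {"dx": 0, "dy": 0, "dz": 0, "spin": 0, "hand": 1}, {"dx": 0, "dy": 0, "dz": 0, "spin": 0, "hand": 1}, {"dx": 0, "dy": 0, "dz": 0, "spin": 0, "hand": 1}, {"dx": 0, "dy": 0, "dz": 0, "spin": 0, "hand": 1}]' --grip_force 5

```text
t: 4.68
eef_pos: [0.4744, -0.1722, 0.2558]
ee_rot: [1.366, 1.57, 2.009]
force: [-3.2, 6.3, 3.7]
width: 0.0588
```

```bash
python3 - <<'E'
from h import *
s=status.get_state()
for k in ('t','q','eef_pos','force','moment','width'): print(k,np.round(s[k],4))
im=viewer.grab_frame('wrist')[:,:,::-1]; cv2.imwrite('pics/w4.png',im)
E
```

```text
t 4.675
q [ 0.0413  0.234  -0.552  -0.0013 -0.7851 -0.9683]
eef_pos [ 0.4744 -0.1722  0.2558]
force [-3.2291  6.2706  3.6618]
moment [ 2.3038  0.7927 -0.0353]
width 0.0588
```

View pics/w4.png

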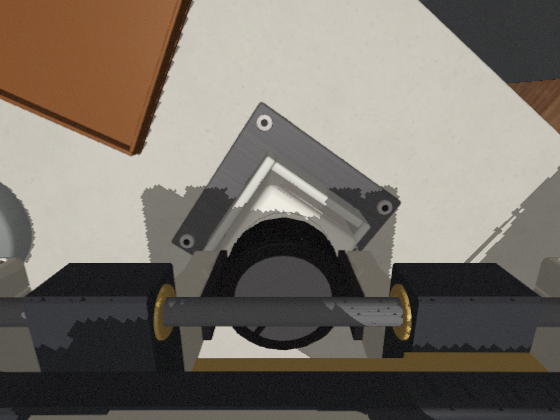

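The cap sits between the jaws at a width of 58.8 mm. The side force along the jaws says to shift a little toward -x, +y.

Call:
apply_moves --commands '[{"dx": -0.6, "dy": 0.8, "dz": 0, "spin": 0, "hand": 1}, {"dx": 0, "dy": 0, "dz": 0, "spin": 0, "hand": 1}, {"dx": 0, "dy": 0, "dz": 0, "spin": 0, "hand": 1}, {"dx": 0, "dy": 0, "dz": 0, "spin": 0, "hand": 1}, {"dx": 0, "dy": 0, "dz": 0, "spin": 0, "hand": 1}]' --grip_force 15

```text
t: 5.35
eef_pos: [0.4741, -0.1718, 0.2558]
ee_rot: [0.767, 1.571, 1.41]
force: [-3.2, 4.4, 5.2]
width: 0.0585
```

Call:
apply_moves --commands '[{"dx": -0.6, "dy": 0.8, "dz": 0, "spin": 0, "hand": 1}, {"dx": 0, "dy": 0, "dz": 0, "spin": 0, "hand": 1}, {"dx": 0, "dy": 0, "dz": 0, "spin": 0, "hand": 1}, {"dx": 0, "dy": 0, "dz": 0, "spin": 0, "hand": 1}, {"dx": 0, "dy": 0, "dz": 0, "spin": 0, "hand": 1}]' --grip_force 15

```text
t: 5.98
eef_pos: [0.4737, -0.1711, 0.2558]
ee_rot: [-0.952, 1.57, -0.309]
force: [1.2, -1.7, 2.7]
width: 0.0583
```

```bash
python3 - <<'E'
from h import *
s=status.get_state()
for k in ('t','eef_pos','force','moment','width'): print(k,np.round(s[k],4))
E
```

```text
t 5.975
eef_pos [ 0.4737 -0.1711  0.2558]
force [ 1.2016 -1.7159  2.7463]
moment [-0.4231 -0.4496  0.0344]
width 0.0583
```

Now centred. Next is the full 60 N grip, then a firm anticlockwise twist in modest rows.

Call:
apply_moves --commands '[{"dx": 0, "dy": 0, "dz": 0, "spin": 0, "hand": 1}, {"dx": 0, "dy": 0, "dz": 0, "spin": 0, "hand": 1}, {"dx": 0, "dy": 0, "dz": 0, "spin": 2, "hand": 1}, {"dx": 0, "dy": 0, "dz": 0, "spin": 3, "hand": 1}, {"dx": 0, "dy": 0, "dz": 0, "spin": 3, "hand": 1}]' --grip_force 60

```text
t: 6.6
eef_pos: [0.4736, -0.1709, 0.2558]
ee_rot: [-0.295, 1.57, 0.491]
force: [1.2, 0.2, 5.0]
width: 0.0584
```

```bash
cat > st.py <<'E'
from h import *
s=status.get_state()
for k in ('t','eef_pos','force','moment','width'): print(k,np.round(s[k],4))
R=Ro.from_euler('xyz',s['ee_rot']).as_matrix(); print('jaw az',np.degrees(np.arctan2(R[1,1],R[0,1])).round(2),'q6',round(s['q'][5],3))
E
python3 st.py
```

```text
t 6.6
eef_pos [ 0.4736 -0.1709  0.2558]
force [1.1678 0.1878 4.9887]
moment [ 0.207  -0.6111 -0.4084]
width 0.0584
jaw az 135.02 q6 -0.829
```

Call:
apply_moves --commands '[{"dx": 0, "dy": 0, "dz": 0, "spin": 3, "hand": 1}, {"dx": 0, "dy": 0, "dz": 0, "spin": 3, "hand": 1}, {"dx": 0, "dy": 0, "dz": 0, "spin": 3, "hand": 1}, {"dx": 0, "dy": 0, "dz": 0, "spin": 3, "hand": 1}, {"dx": 0, "dy": 0, "dz": 0, "spin": 3, "hand": 1}]'

```text
t: 7.22
eef_pos: [0.4744, -0.1724, 0.2561]
ee_rot: [-1.662, 1.568, -0.616]
force: [5.2, -13.7, -0.6]
width: 0.0576
```

```bash
python3 st.py
```

```text
t 7.225
eef_pos [ 0.4744 -0.1724  0.2561]
force [  5.2125 -13.6521  -0.5905]
moment [-4.9172 -2.1609 -1.3378]
width 0.0576
jaw az 149.91 q6 -0.569
```

Call:
apply_moves --commands '[{"dx": 0.5, "dy": -1.0, "dz": 0, "spin": 1.5, "hand": 1}, {"dx": 0, "dy": 0, "dz": 0, "spin": 1.5, "hand": 1}, {"dx": 0, "dy": 0, "dz": 0, "spin": 0, "hand": 1}, {"dx": 0, "dy": 0, "dz": 0, "spin": 0, "hand": 1}, {"dx": 0, "dy": 0, "dz": 0, "spin": 0, "hand": 1}]'

```text
t: 7.85
eef_pos: [0.4747, -0.1723, 0.2561]
ee_rot: [-1.52, 1.569, -0.421]
force: [3.5, -6.4, 3.0]
width: 0.0578
```

```bash
python3 st.py
```

```text
t 7.85
eef_pos [ 0.4747 -0.1723  0.2561]
force [ 3.5448 -6.4386  3.0288]
moment [-2.195  -1.5829 -0.2344]
width 0.0578
jaw az 152.96 q6 -0.515
```

The twist moment fell from 1.34 to 0.23 N m, so the catch broke. Turning on past 45°.

Call:
apply_moves --commands '[{"dx": 0, "dy": 0, "dz": 0, "spin": 6, "hand": 1}, {"dx": 0, "dy": 0, "dz": 0, "spin": 6, "hand": 1}, {"dx": 0, "dy": 0, "dz": 0, "spin": 6, "hand": 1}, {"dx": 0, "dy": 0, "dz": 0, "spin": 6, "hand": 1}, {"dx": 0, "dy": 0, "dz": 0, "spin": 0, "hand": 1}]'

```text
t: 8.48
eef_pos: [0.4739, -0.1717, 0.2558]
ee_rot: [0.845, 1.57, 2.364]
force: [1.1, 0.8, 4.3]
width: 0.0575
```

```bash
python3 st.py; python3 - <<'E'
from h import *
im=viewer.grab_frame('wrist')[:,:,::-1]; cv2.imwrite('pics/w5.png',im[150:400])
E
```

```text
t 8.475
eef_pos [ 0.4739 -0.1717  0.2558]
force [1.0862 0.7754 4.2591]
moment [ 0.264  -0.1444  0.0352]
width 0.0575
jaw az 177.05 q6 -0.094
```

View pics/w5.png

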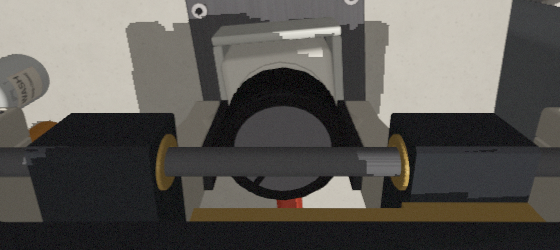

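The pip kept its place relative to the jaws, so the cap has turned about 50° and the jar is still square in its nest. Now to 58°, then a light lift.

Call:
apply_moves --commands '[{"dx": 0, "dy": 0, "dz": 0, "spin": 4, "hand": 1}, {"dx": 0, "dy": 0, "dz": 0, "spin": 4, "hand": 1}, {"dx": 0, "dy": 0, "dz": 1.5, "spin": 0, "hand": 1}, {"dx": 0, "dy": 0, "dz": 1.5, "spin": 0, "hand": 1}, {"dx": 0, "dy": 0, "dz": 0, "spin": 0, "hand": 1}]'

```text
t: 9.15
eef_pos: [0.4734, -0.1719, 0.2578]
ee_rot: [1.186, 1.569, 2.841]
force: [1.7, 0.1, -9.0]
width: 0.0577
```

```bash
python3 st.py
```

```text
t 9.15
eef_pos [ 0.4734 -0.1719  0.2578]
force [ 1.7322  0.0876 -9.0004]
moment [ 0.4105 -0.7109 -0.0132]
width 0.0577
jaw az -175.2 q6 0.042
```

It still holds at -9 N. I'll keep the light lift and creep on, reading the force.

Call:
apply_moves --commands '[{"dx": 0, "dy": 0, "dz": 0, "spin": 3, "hand": 1}, {"dx": 0, "dy": 0, "dz": 0, "spin": 3, "hand": 1}, {"dx": 0, "dy": 0, "dz": 0, "spin": 2, "hand": 1}, {"dx": 0, "dy": 0, "dz": 0, "spin": 0, "hand": 1}, {"dx": 0, "dy": 0, "dz": 0, "spin": 0, "hand": 1}]'

```text
t: 9.78
eef_pos: [0.4739, -0.1721, 0.2587]
ee_rot: [2.021, 1.571, -2.468]
force: [1.1, 0.1, -0.3]
width: 0.0576
```

```bash
python3 st.py
```

```text
t 9.775
eef_pos [ 0.4739 -0.1721  0.2587]
force [ 1.1102  0.0706 -0.2697]
moment [ 0.024  -0.041  -0.0219]
width 0.0576
jaw az -167.2 q6 0.182
```

The lift force vanished (-0.3 N) and the tool rose, so this is the gap, at about 66°. I'll go 4° further in and lift a little.

Call:
apply_moves --commands '[{"dx": 0, "dy": 0, "dz": 0, "spin": 2, "hand": 1}, {"dx": 0, "dy": 0, "dz": 0, "spin": 2, "hand": 1}, {"dx": 0, "dy": 0, "dz": 1, "spin": 0, "hand": 1}, {"dx": 0, "dy": 0, "dz": 1, "spin": 0, "hand": 1}, {"dx": 0, "dy": 0, "dz": 0, "spin": 0, "hand": 1}]'

```text
t: 10.4
eef_pos: [0.4741, -0.172, 0.2608]
ee_rot: [-1.927, 1.571, -0.063]
force: [0.8, 0.2, -0.0]
width: 0.0581
```

```bash
python3 st.py
```

```text
t 10.4
eef_pos [ 0.4741 -0.172   0.2608]
force [ 0.8089  0.2429 -0.0232]
moment [ 0.0703 -0.0787  0.0028]
width 0.0581
jaw az -163.15 q6 0.252
```

No load at 5 mm up. Lifting in steps.

Call:
apply_moves --commands '[{"dx": 0, "dy": 0, "dz": 2, "spin": 0, "hand": 1}, {"dx": 0, "dy": 0, "dz": 2, "spin": 0, "hand": 1}, {"dx": 0, "dy": 0, "dz": 2, "spin": 0, "hand": 1}, {"dx": 0, "dy": 0, "dz": 2, "spin": 0, "hand": 1}, {"dx": 0, "dy": 0, "dz": 0, "spin": 0, "hand": 1}]'

```text
t: 11.02
eef_pos: [0.4741, -0.172, 0.2689]
ee_rot: [-1.956, 1.57, -0.091]
force: [0.4, 0.1, -0.7]
width: 0.0575
```

```bash
python3 st.py
```

```text
t 11.025
eef_pos [ 0.4741 -0.172   0.2689]
force [ 0.4048  0.0984 -0.7445]
moment [ 0.1047 -0.0431 -0.0287]
width 0.0575
jaw az -163.14 q6 0.252
```

Call:
apply_moves --commands '[{"dx": 0, "dy": 0, "dz": 6, "spin": 0, "hand": 1}, {"dx": 0, "dy": 0, "dz": 8, "spin": 0, "hand": 1}, {"dx": 0, "dy": 0, "dz": 10, "spin": 0, "hand": 1}, {"dx": 0, "dy": 0, "dz": 12, "spin": 0, "hand": 1}, {"dx": 0, "dy": 0, "dz": 12, "spin": 0, "hand": 1}]'

```text
t: 11.65
eef_pos: [0.4741, -0.172, 0.3178]
ee_rot: [-1.921, 1.57, -0.056]
force: [0.9, 0.1, -0.4]
width: 0.0577
```

Call:
apply_moves --commands '[{"dx": 0, "dy": 0, "dz": 15, "spin": 0, "hand": 1}, {"dx": 0, "dy": 0, "dz": 15, "spin": 0, "hand": 1}, {"dx": 0, "dy": 0, "dz": 0, "spin": 0, "hand": 1}, {"dx": 0, "dy": 0, "dz": 0, "spin": 0, "hand": 1}, {"dx": 0, "dy": 0, "dz": 0, "spin": 0, "hand": 1}]'

```text
t: 12.28
eef_pos: [0.4738, -0.172, 0.346]
ee_rot: [1.165, 1.57, 3.029]
force: [0.9, -0.6, -1.1]
width: 0.0581
```

```bash
python3 st.py; python3 - <<'E'
from h import *
im=viewer.grab_frame('scene')[:,:,::-1]; cv2.imwrite('pics/s6.png',im)
c=cam('top'); t=cv2.imread('pics/top0.png')
cv2.imwrite('pics/trz.png',cv2.resize(t[205:285,115:195],None,fx=7,fy=7,interpolation=cv2.INTER_CUBIC))
E
```

```text
t 12.275
eef_pos [ 0.4738 -0.172   0.346 ]
force [ 0.9178 -0.6269 -1.0802]
moment [ 0.152  -0.1138  0.0043]
width 0.0581
jaw az -163.15 q6 0.252
```

View pics/s6.png

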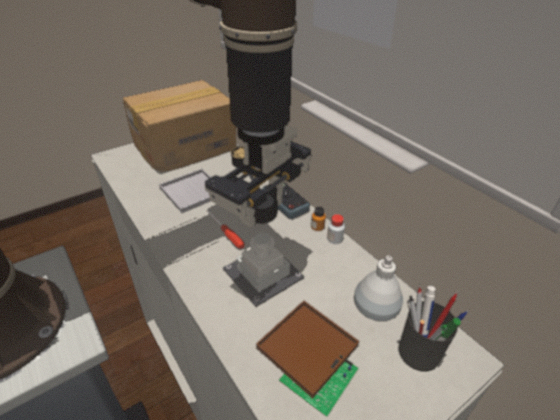

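View pics/trz.png

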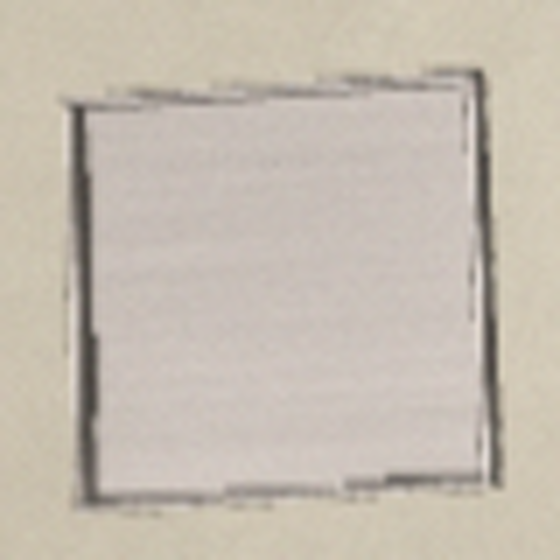

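The cap is off in the gripper and the jar still stands in its holder (scene about (263,268)). The tray centre measures about (0.478, 0.175). Carrying it there.

Call:
apply_moves --commands '[{"dx": 0, "dy": 25, "dz": 0, "spin": 2, "hand": 1}, {"dx": 0, "dy": 40, "dz": 0, "spin": 2, "hand": 1}, {"dx": 1, "dy": 45, "dz": 0, "spin": 2, "hand": 1}, {"dx": 1, "dy": 45, "dz": 0, "spin": 2, "hand": 1}, {"dx": 1, "dy": 45, "dz": 0, "spin": 2, "hand": 1}]'

```text
t: 12.95
eef_pos: [0.4768, 0.0293, 0.3464]
ee_rot: [1.683, 1.57, -2.559]
force: [0.9, 0.1, -0.1]
width: 0.0578
```

Call:
apply_moves --commands '[{"dx": 1, "dy": 45, "dz": 0, "spin": 2, "hand": 1}, {"dx": 0, "dy": 45, "dz": 0, "spin": 1, "hand": 1}, {"dx": 0, "dy": 37, "dz": 0, "spin": 0, "hand": 1}, {"dx": 0, "dy": 20, "dz": -20, "spin": 0, "hand": 1}, {"dx": 0, "dy": 0, "dz": -20, "spin": 0, "hand": 1}]'

```text
t: 13.58
eef_pos: [0.478, 0.1765, 0.3058]
ee_rot: [-1.251, 1.571, 0.842]
force: [-0.2, 1.2, -1.1]
width: 0.0577
```

```bash
python3 st.py; python3 - <<'E'
from h import *
s=status.get_state(); c=cam('wrist',s)
im=viewer.grab_frame('wrist')[:,:,::-1]; cv2.imwrite('pics/w7.png',im)
cs=cam('scene'); im=viewer.grab_frame('scene')[:,:,::-1]; cv2.imwrite('pics/s7.png',cv2.resize(im[100:320,120:320],None,fx=2.7,fy=2.7))
d=np.array([[a,b,.0] for a in(.065,-.065) for b in (.065,-.065)])
print(proj(c,np.array([.478,.175,.016])+d).round(0).tolist())
E
```

```text
t 13.575
eef_pos [0.478  0.1765 0.3058]
force [-0.194   1.2349 -1.0556]
moment [-0.012   0.0334 -0.0254]
width 0.0577
jaw az -150.03 q6 -0.217
[[182.0, 231.0], [251.0, 97.0], [307.0, 295.0], [387.0, 179.0]]
```

View pics/w7.png

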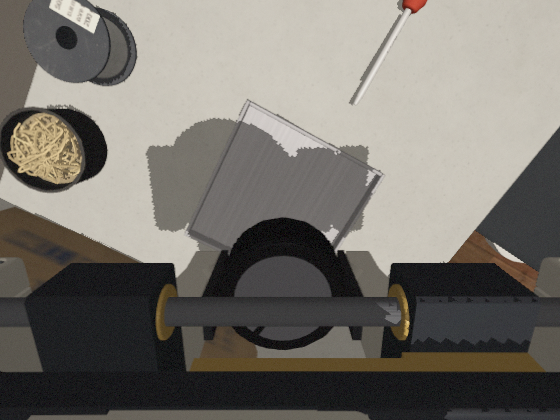

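View pics/s7.png

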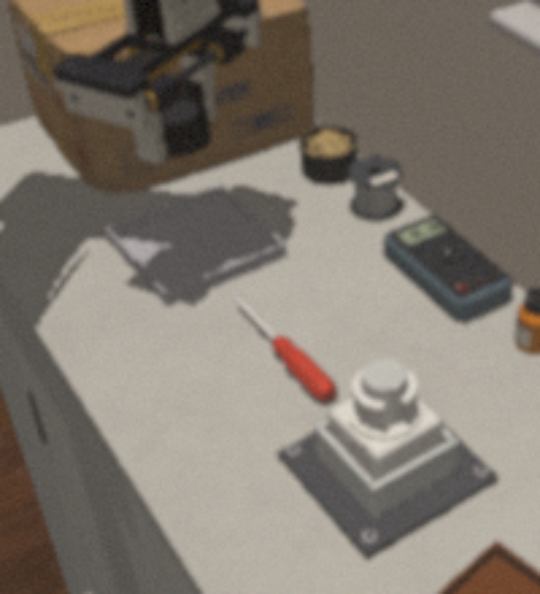

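The tray corners at (250,100), (382,175) and (187,230) match the prediction within 5 px, and the jar is seated. Lowering.

Call:
apply_moves --commands '[{"dx": 0, "dy": -1, "dz": -30, "spin": 0, "hand": 1}, {"dx": 0, "dy": 0, "dz": -30, "spin": 0, "hand": 1}, {"dx": 0, "dy": 0, "dz": -30, "spin": 0, "hand": 1}, {"dx": 0, "dy": 0, "dz": -20, "spin": 0, "hand": 1}, {"dx": 0, "dy": 0, "dz": -8, "spin": 0, "hand": 1}]'

```text
t: 14.3
eef_pos: [0.4781, 0.1736, 0.1881]
ee_rot: [1.875, 1.569, -2.317]
force: [-0.4, 0.3, -0.1]
width: 0.0578
```

Call:
apply_moves --commands '[{"dx": 0, "dy": 0, "dz": -1.5, "spin": 0, "hand": 1}, {"dx": 0, "dy": 0, "dz": -1.5, "spin": 0, "hand": 1}, {"dx": 0, "dy": 0, "dz": -1, "spin": 0, "hand": 1}, {"dx": 0, "dy": 0, "dz": 0, "spin": 0, "hand": 1}, {"dx": 0, "dy": 0, "dz": 0, "spin": 0, "hand": 1}]'

```text
t: 14.92
eef_pos: [0.478, 0.174, 0.1849]
ee_rot: [-1.414, 1.57, 0.678]
force: [0.4, -0.4, -1.4]
width: 0.058
```

```bash
python3 st.py
```

```text
t 14.925
eef_pos [0.478  0.174  0.1849]
force [ 0.393  -0.4354 -1.3653]
moment [ 0.0294  0.006  -0.0363]
width 0.058
jaw az -150.14 q6 -0.215
```

Call:
apply_moves --commands '[{"dx": 0, "dy": 0, "dz": -1, "spin": 0, "hand": 1}, {"dx": 0, "dy": 0, "dz": -0.5, "spin": 0, "hand": 1}, {"dx": 0, "dy": 0, "dz": 0, "spin": 0, "hand": 1}, {"dx": 0, "dy": 0, "dz": 0, "spin": 0, "hand": 1}, {"dx": 0, "dy": 0, "dz": 0, "spin": 0, "hand": 1}]'

```text
t: 15.55
eef_pos: [0.478, 0.1739, 0.1832]
ee_rot: [2.222, 1.571, -1.969]
force: [0.3, 0.5, -0.0]
width: 0.0575
```

Call:
apply_moves --commands '[{"dx": 0, "dy": 0, "dz": -0.5, "spin": 0, "hand": 1}, {"dx": 0, "dy": 0, "dz": -0.5, "spin": 0, "hand": 1}, {"dx": 0, "dy": 0, "dz": 0, "spin": 0, "hand": 1}, {"dx": 0, "dy": 0, "dz": 0, "spin": 0, "hand": 1}, {"dx": 0, "dy": 0, "dz": 0, "spin": 0, "hand": 1}]'

```text
t: 16.18
eef_pos: [0.478, 0.174, 0.1822]
ee_rot: [-1.418, 1.571, 0.673]
force: [0.3, -0.4, -1.1]
width: 0.0575
```

About 1 mm above the floor. Opening part way, so the fingers clear the tray walls.

Call:
apply_moves --commands '[{"dx": 0, "dy": 0, "dz": -0.4, "spin": 0, "hand": 1}, {"dx": 0, "dy": 0, "dz": 0, "spin": 0, "hand": 0.3}, {"dx": 0, "dy": 0, "dz": 0, "spin": 0, "hand": 0.22}, {"dx": 0, "dy": 0, "dz": 0, "spin": 0, "hand": 0.22}, {"dx": 0, "dy": 0, "dz": 0, "spin": 0, "hand": 0.22}]' --grip_force 10

```text
t: 16.8
eef_pos: [0.478, 0.174, 0.1818]
ee_rot: [-1.433, 1.571, 0.659]
force: [-0.7, 0.2, -0.0]
width: 0.0685
```

```bash
python3 st.py; python3 - <<'E'
from h import *
im=viewer.grab_frame('wrist')[:,:,::-1]; cv2.imwrite('pics/w8.png',im)
E
```

```text
t 16.8
eef_pos [0.478  0.174  0.1818]
force [-0.7007  0.1926 -0.041 ]
moment [ 0.0122 -0.0226 -0.0595]
width 0.0685
jaw az -150.14 q6 -0.215
```

View pics/w8.png

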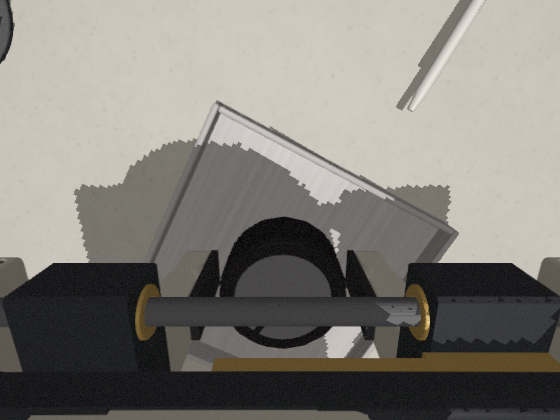

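The cap stands free between the opened pads, centred at about (283,290), inside the tray. Withdrawing straight up.

Call:
apply_moves --commands '[{"dx": 0, "dy": 0, "dz": 8, "spin": 0, "hand": 0.22}, {"dx": 0, "dy": 0, "dz": 15, "spin": 0, "hand": 0.22}, {"dx": 0, "dy": 0, "dz": 25, "spin": 0, "hand": 0.22}, {"dx": 0, "dy": 0, "dz": 35, "spin": 0, "hand": 0.22}, {"dx": 0, "dy": 0, "dz": 40, "spin": 0, "hand": 0.22}]'

```text
t: 17.48
eef_pos: [0.4778, 0.1737, 0.3068]
ee_rot: [-1.551, 1.571, 0.541]
force: [1.1, -0.4, -0.3]
width: 0.0683
```

Call:
apply_moves --commands '[{"dx": -5, "dy": -20, "dz": 20, "spin": 0, "hand": 0.22}, {"dx": -5, "dy": -40, "dz": 10, "spin": 0, "hand": 0.22}, {"dx": -5, "dy": -40, "dz": 0, "spin": 0, "hand": 0.22}, {"dx": 0, "dy": -20, "dz": 0, "spin": 0, "hand": 0.22}, {"dx": 0, "dy": 0, "dz": 0, "spin": 0, "hand": 0.22}]'

```text
t: 18.1
eef_pos: [0.4627, 0.0528, 0.336]
ee_rot: [-1.574, 1.569, 0.516]
force: [1.2, -0.1, 0.5]
width: 0.0683
```

```bash
python3 st.py; python3 - <<'E'
from h import *
for n in ('top','scene'):
    im=viewer.grab_frame(n)[:,:,::-1]; cv2.imwrite(f'pics/{n}9.png',im)
E
```

```text
t 18.1
eef_pos [0.4627 0.0528 0.336 ]
force [ 1.1577 -0.1366  0.4755]
moment [ 0.125  -0.0663 -0.012 ]
width 0.0683
jaw az -150.25 q6 -0.019
```

View pics/top9.png

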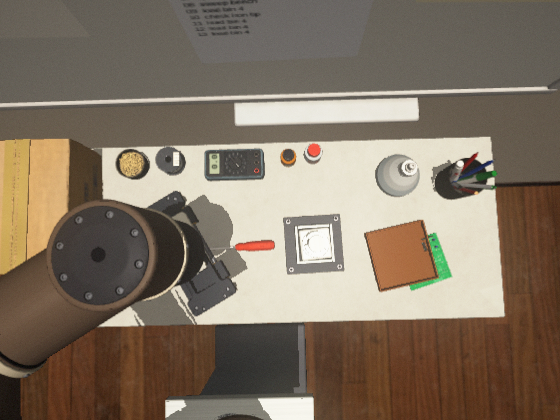

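View pics/scene9.png

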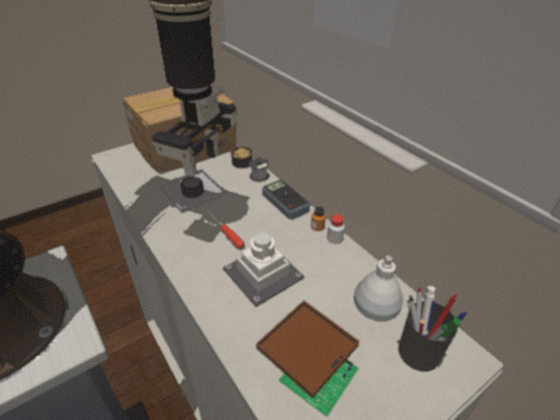

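The top and scene views show the jar upright in its holder and the bystanders unmoved. In the scene view the cap is at (192,186), in the tray. I'll check its position by ray, then hand in.

```bash
python3 - <<'E'
from h import *
im=cv2.imread('pics/scene9.png'); g=cv2.cvtColor(im,cv2.COLOR_BGR2GRAY)[165:205,170:215]
n,l,st,ce=cv2.connectedComponentsWithStats((g<55).astype(np.uint8))
k=1+np.argmax(st[1:,4]); p=ce[k]+[170,165]; print(p,st[k]); print(onz(cam('scene'),[p],.02), proj(cam('scene'),[[.478,.175,.033],[.478,.175,.003]]))
cv2.imwrite('pics/s9z.png',cv2.resize(im[155:225,150:240],None,fx=7,fy=7,interpolation=cv2.INTER_CUBIC))
E
```

```text
[191.7394636  189.53256705] [ 11  14  23  19 261]
[[0.46935043 0.16080736 0.02      ]] [[191.77541692 181.77315936]
 [193.19307037 190.94909381]]
```

View pics/s9z.png

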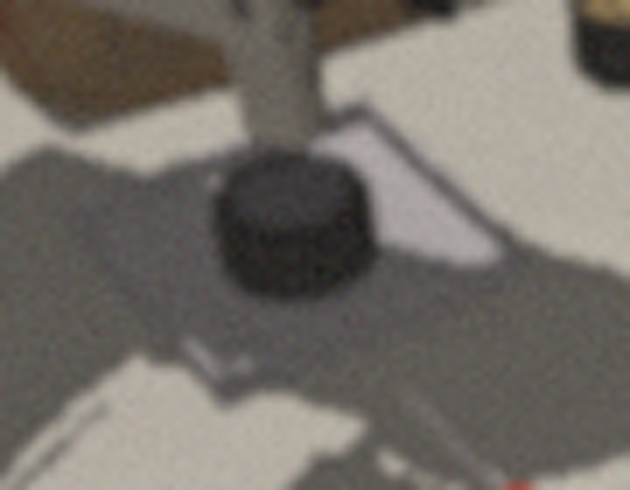

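The cap's top centre at about (191.3,181.4) px matches the predicted (191.8,181.8) for a cap lying flat at the tray centre.

```bash
python3 -c "
from station import arm; print(arm.job_done())"
```

```text
the job is handed in; nothing more can be done
None
```

The cap is off the jar and lying flat in the steel tray, and I handed the job in at about 18 s of the 72 s allowed. The hand-in reported no verdict.

- **Breaking loose:** I gripped the cap at 60 N and twisted it anticlockwise. The catch broke between about 23° and 26° of turn, after a peak reading of about 1.3 N m.
- **Finding the gap:** At 58° a light lift still took 9 N. At about 66° the lift force fell to nearly zero, so I turned 4° further and lifted the cap clear with almost no load.
- **Placing:** I lowered the cap to about 1 mm above the tray floor and opened the jaws only part way, so the fingers cleared the tray walls. Then I withdrew straight up and moved aside.

**Last checks:** In the pictures the cap's top face is within about 1 px of where a cap lying flat at the tray's centre should appear. The jar stands upright in its holder and the bystanders look unmoved. The screwdriver and spool were partly hidden by the gripper in the last top view, but the scene view shows both in place.

**What disagreed:**
- The first set of move calls was refused for missing keys, and nothing moved.
- The sideways force reached about 14 N during the twist, and I eased it by shifting the tool about 1 mm.
- A rough dark-blob measurement put the cap about 17 mm off centre because it picked up only the cap's side wall. The top-disc measurement, which I trusted, put it at the centre. Either way it is within the 46 mm allowed.

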